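# Take the ring gauge off its keeper hook and stand it in the cherry box

## Robot

A 6-joint arm with a two-finger parallel gripper is mounted at the origin on the work surface. World frame = base frame: x ahead of the robot, y to its left, z up, the work surface at z = 0. Lengths are in mm, angles in rad, forces in N, time in s.
With the tool pointing down it reaches from about 350 to 875 mm from the base axis. Payload 4.2 kg.
Tool frame: the origin (TCP) lies on the mounting face of the last link; the fingertips stand 173 mm ahead of it and the grasp point (between the pads) lies grip_point_offset ahead of it (grip_point_offset is the distance from the TCP to the grasp point, in mm); z points along the fingers, y is the line along which they close (so a half turn about z gives the same grasp; the last joint's range is limited). The gripper opens to 85 mm and grips with 20 to 120 N. Pads are 22 mm wide; open, the fingers measure 114 mm over their backs; the gripper's body (76 mm by 85 mm) begins 54 mm behind the grasp point. The pads swing forward as they close: fully open they stand 13 mm farther back than shut.
Start: joints at [1.474, 0.385, 0.008, 0, -1.194, -0.259], TCP at [217.68, 585.846, 404.712] pointing down, gripper open.
Joint ranges: [-3.14, 3.14], [-1.21, 2.06], [-1.07, 1.41], [-3.16, 2.05], [-2.99, -0.16], [-3.1, 3.1]. Speed limits (rad/s): [2.79, 2.79, 3.14, 3.14, 3.14, 3.14].

## Interface

Orientations are given as a unit quaternion [x, y, z, w].
In Python, from bench import read_state, get_image, job_done, recognise, place_of, grip_point_offset gives the robot as it stands. The module is installed in compiled form; this text tells all that it offers.
- The arm moves only by the tool carry_out, never from a script. Its arguments are lists of equal length, an entry for each row: "slide": the shift along the tool's x, y, z in m, a list of three; "roll": the turn about the tool's z in degrees; "claw": the finger opening in m, from 0 to 0.0854. A call has 1 to 8 rows; each row is the pose to reach, as a shift and turn from the pose commanded when the call began, along the tool's axes at that moment; what a row does not reach only later rows make up. A row lasts 1/8 s, in which the tool goes at most 62.5 mm and 10.7 degrees, less where a joint would pass 70% of its speed; a pose out of reach is approached as far as the arm can. A call with a gripper value outside its range is refused whole. The fingers move at their own pace and stop on an object; the grip force is fixed at half the most. Time passes only in rows, so rows that repeat a pose let the fingers close. It gives the time, the measured TCP pose, the force, the opening and the grip force at its end, in the units of the state.
- read_state(): the state, without advancing time (a new reading comes with each control period).
- get_image(name): name is "scene" or "top" or "wrist"; returns a dict with "img" (480x640x3 uint8, red, green, blue), "z_map" (480x640 float32, mm along the optical axis (not along the pixel's ray), 0 where there is no reading), "mtx" (3x3 intrinsics, pixels), "k1" (the pictures are not rectified: a ray, as slopes to the right and down, at radius r is drawn at 1 + k1 r^2 times it, then the intrinsics apply), "world_from_camera" (4x4, takes a point from camera to world coordinates); the wrist camera has in their place "T_tool_cam" (4x4, takes a point from camera to tool coordinates, whose origin is the TCP and whose axes are the flange's). Camera axes: x right, y up, looking along -z (the intrinsics and any distortion apply to the point x, -y, -z); pixel columns grow to the right and rows downward; lengths in mm; the calibration is good to about 2 mm. A picture is of the moment at which its call begins: read the wrist's pose just before it.
- job_done(): hands the job in; it is judged then, once.
Trained networks look in a picture, given as the dict that the camera call returned (one of the last four; its "shot" number tells which), for a name from the list of things; names that differ only in an ending like _2 or _b are one class to them, and where a whole thing is asked for, a point or a joint stands for the part that bears it (a point fixed in the world has none). Each returns a list of dicts, best first, with "conf" (0 to 1); they miss things now and then, are a little off and sometimes report something else, mostly with a low value. They report only what shows in the picture. A call takes as long as a camera call. They do not tell look-alikes from the thing itself.
- recognise(picture, thing): "at" ([column, row] in pixels, amid what is visible of it).
- place_of(picture, thing): "at" ([column, row] in pixels: a listed point, or the origin of a listed thing).
The state is a dict: "clock": time; "joints": joint angles; "joint_vel": joint speeds; "joint_efforts": joint torques, N m; "position": TCP position; "ee_rot": TCP orientation; "contact_force": force on the tool from outside, world axes, zero at the start; "wrist_torque": the same for the moment, N m; "gripper_width": finger opening in mm; "grasp_force": force on a finger pad.
Only numpy, scipy, OpenCV 4.12 (cv2) and the standard library are available. Lean on these libraries where they do the work, as an engineer would, in place of code of your own. Each camera call takes 0.05 s, during which the arm holds its last target. There are 200 camera calls.

## Task

Take the bronze ring gauge off its lock hook: press its cross pin back against the sprung brass keeper until the keeper is fully back at its stop, and lift the gauge out past the beak without forcing it. Then stand the gauge upright, fully down, in the slot of the open cherry box and let go. Never load the hook with more than 20 N, set the gauge down softly, and leave the cones, the file and the ring holder where they are.

Things in the scene. Friction and masses are not known exactly. Their poses are not given: they have to be found in the camera images.
- stand: Fixed pewter stand with a polished, slippery steel hook. Origin on the counter under the hung gauge's pin; x from the hook's tip back to the column, z up. Foot x -30..115, y +-45, 10 mm high; column x 66..84, y +-12; nothing above z 139. Way off: pin to the keeper's stop, up 19 to 32 mm still pressed back, then in -x over the tip wall until the pin is 56 mm or more from the stop position.
- hook_seat (a point): Point on the stand (not on the hook) at the height of the hook's level seat, z 121, under the gauge's pin. Hook, 16 mm wide in y, a C from the side: seat 9 mm thick; upright tip wall 7 mm thick at its -x end; from the wall's top a beak reaching 30 mm back in +x over the seat, underside 12 and top 17 mm above the seat (8 mm pin: 4 mm headroom).
- hook_keeper (a point): Point on the stand near the brass keeper block (12 mm wide, top 18 mm above the seat), which the pin pushes in +x for 9.5 mm to a rigid stop; springs back. 4 N to start, 6.5 N just before the stop, then a steep rise. From the tip wall's inner face its face is 31.5 mm off at rest, 41 mm at the stop. The pin clears the beak only in the last 3 mm before the stop.
- hook_clamp (a point): Brass screw on the column, 118 mm up. The hook with its keeper was clamped here by hand and stays put: its tip wall's inner face lies anywhere from x -27 to -5 mm in the stand's frame. This is not reported, so from where it hangs the pin must be pushed some 10 to 32 mm to reach the stop, which must be felt.
- gauge: Loose bronze ring gauge, 0.16 to 0.26 kg, hung upright by its polished cross pin. Origin: pin centre (8 mm round, along y); axes parallel to the stand's. Side rails 8 mm thick in x at |y| 14..20, z -48..22, the 28 mm between them open above and below the pin. Bridge z 22..28, y +-20; grip tab z 28..62, 10 mm thick in x, 26 wide in y. Plate z -98..-48, 8 thick in x, 44 wide in y.
- gauge_tab (a point): Grip point in the middle of the gauge's tab, 44 mm above the pin; grasp from above, fingers closing along the gauge's x (10 mm wide). While pressing, keep the pin 1 to 2 mm off the seat: pushing it down loads the hook as well.
- gauge_foot (a point): Middle of the gauge's flat lower edge, 98 mm below the pin.
- box: Fixed open cherry box, 150 (x) by 120 (y) by 50 mm high; origin under its centre, z up. Lid fixed open along the +y side, leaning out 15 degrees, 150 mm wide, its top edge 170 mm above the counter. A pale pad fills the box to z 46; in its centre is one slot, 14 mm in x by 52 mm in y, 34 mm deep, for the gauge's plate (either way round).
- box_slot (a point): Centre of the slot's floor, 12 mm above the counter; x across the slot (14 mm), y along it (52 mm); slot mouth 34 mm higher.
- cone_a: Ivory acrylic ring cone standing near the stand, 48 mm base, 100 mm high, origin under its base. Leave alone.
- cone_b: The other ivory ring cone, same size, standing by the box. Leave alone.
- file: Half-round steel file with wooden handle, 190 mm long along its x, 14 mm high, lying on the counter. Leave alone.
- ring_holder: Pewter ring holder, dish 72 mm across with a post 74 mm high, origin under its base. Leave alone.
Not all that is in view belongs to the job. What is shaped like the stand but black is not meant.

How it is judged (in metres and radians):
On the way, in this order (a step that is already met when the one before it is completed fails the run):
1. the gauge's pin is pressed back (at least 6.5 mm from where it hung) against the keeper (x of gauge in the frame of stand above 0.0065 m and z of gauge in the frame of stand below 0.132 m and contact force between gauge and stand above 3 N), for 0.1 s.
2. the gauge is off the hook: at least 60 mm from where it hung and not touching the stand (distance of gauge from where it was at the start of the episode above 0.06 m and contact force between gauge and stand below 0.1 N), for 0.1 s.
At the end, for the whole second after the job is handed in: The gauge stands in the box's slot, its foot within 4 mm of the slot floor in height and within 8 mm of its centre, plate along the slot, upright within 0.2 rad, at rest and released (z of gauge_foot in the frame of box_slot between -0.004 and 0.004 m and horizontal distance between gauge_foot and box_slot below 0.008 m and angle between gauge's own z axis and vertical below 0.2 rad and angle between the y axis of gauge and the y axis of box, either way round below 0.35 rad and linear speed of gauge below 0.02 m/s and contact force between the fingers and gauge below 0.1 N); the robot touches nothing.
It fails at once if the gauge is forced against the hook or its keeper (over 20 N) (contact force between gauge and stand above 20 N).
It fails at once if the gauge is slammed or forced against the box (over 40 N) (contact force between gauge and box above 40 N).
It fails at once if the robot itself pushes on the stand or the box (over 25 N) (contact force between any of the fingers, the arm and stand above 25 N or contact force between any of the fingers, the arm and box above 25 N).
It fails at once if a cone, the file or the ring holder is moved by more than 15 mm or tipped (distance of any of cone_a, cone_b, file, ring_holder from where it was at the start of the episode above 0.015 m or angle between any of cone_a, cone_b, file, ring_holder's own z axis and vertical above 0.3 rad).
It also fails if it takes over 58 s, if anything falls off the work surface, if the arm or the gripper's body presses on something with over 40 N, if the wrist force passes 120 N, or if a joint passes its speed limit or range.

## Working session

There is one attempt and no reset: what is moved stays moved. The work goes in short steps, Python scripts to look and compute and a tool call to move; the robot and the scene stay as the last step left them, time stands still between calls to the robot, and variables do not carry over. Pictures are saved under pics/ and viewed, at most 10 in all, crops included, and the job is handed in when it is done.

Besides the shell and the picture viewer there is one more tool, called after "Emit:" by a JSON object that holds its "op" and its "data". carry_out: Moves the arm, as the interface text tells. Its arguments: {"type":"object","properties":{"slide":{"type":"array"},"roll":{"type":"array"},"claw":{"type":"array"}},"required":["slide","roll","claw"]}

```bash
mkdir -p pics; cat > h.py <<'E'
import numpy as np, cv2
from scipy.spatial.transform import Rotation as R
from bench import *
def T_of(p,st=None):
    if 'world_from_camera' in p: return np.array(p['world_from_camera'])
    T=np.eye(4); T[:3,:3]=R.from_quat(st['ee_rot']).as_matrix(); T[:3,3]=st['position']
    return T@np.array(p['T_tool_cam'])
def ray(p,uv,st=None):
    K=np.array(p['mtx']); d=np.linalg.solve(K,[uv[0],uv[1],1])[:2]; s=d.copy()
    for _ in range(20): s=d/(1+p['k1']*(s@s))
    T=T_of(p,st); return T[:3,3],T[:3,:3]@np.array([s[0],-s[1],-1])
def at_z(p,uv,z,st=None):
    o,d=ray(p,uv,st); return o+d*(z-o[2])/d[2]
def at_depth(p,uv,st=None):
    o,d=ray(p,uv,st); u,v=int(round(uv[0])),int(round(uv[1])); return o+d*float(p['z_map'][v,u])
def cloud(p,st=None):
    h,w=p['z_map'].shape; u,v=np.meshgrid(np.arange(w),np.arange(h)); K=np.array(p['mtx'])
    d=np.stack([(u-K[0,2])/K[0,0],(v-K[1,2])/K[1,1]],-1); s=d.copy()
    for _ in range(20): s=d/(1+p['k1']*(s**2).sum(-1,keepdims=True))
    z=p['z_map'][...,None]; P=np.concatenate([s[...,:1]*z,-s[...,1:]*z,-z],-1)
    T=T_of(p,st); W=P@T[:3,:3].T+T[:3,3]; W[p['z_map']<=0]=np.nan; return W
def save(p,n,crop=None,f=1):
    im=p['img'][...,::-1]
    if crop: im=im[crop[1]:crop[3],crop[0]:crop[2]]
    cv2.imwrite('pics/'+n,cv2.resize(im,None,fx=f,fy=f,interpolation=cv2.INTER_CUBIC))
E
python3 - <<'E'
from h import *
s=read_state(); print(s['position'],s['ee_rot'],s['gripper_width'],grip_point_offset)
things='stand hook_seat hook_keeper hook_clamp gauge gauge_tab gauge_foot box box_slot cone_a file ring_holder'.split()
for c in ('scene','top'):
    p=get_image(c); save(p,c+'1.png')
    for t in things:
        for r in place_of(p,t)[:3]:
            print(c,t,np.round(r['at'],1),round(r['conf'],2),np.round(at_depth(p,r['at'])))
E
```

```text
[217.61391171 585.67735505 403.61436881] [ 9.84198522e-01 -1.77065185e-01 -1.48070147e-04  1.08089310e-03] 85.23512387969238 154.70000000000002
scene stand [187.8 339.6] 0.92 [ 486. -405.  125.]
scene stand [227.2 240.4] 0.91 [ 289. -199.   13.]
scene stand [122.9 273.6] 0.88 [ 207. -436.   11.]
scene hook_seat [370.4 359.5] 0.92 [ 734. -164.  123.]
scene hook_seat [263.5 294.6] 0.87 [ 510. -242.  142.]
scene hook_seat [108.3 248.1] 0.78 [ 221. -427.  141.]
scene hook_keeper [271.3 300.6] 0.94 [ 527. -237.  135.]
scene hook_keeper [227.3 215.1] 0.93 [ 310. -190.  140.]
scene hook_keeper [110.4 252.1] 0.9 [ 224. -428.  130.]
scene hook_clamp [207.9 342. ] 0.97 [ 470. -374.   13.]
scene hook_clamp [300.8 307.1] 0.83 [ 571. -198.  125.]
scene hook_clamp [141.4 250.4] 0.66 [ 259. -376.  125.]
scene gauge [264.9 293.5] 0.62 [ 509. -238.  139.]
scene gauge_tab [260.3 282.5] 0.62 [ 505. -241.  188.]
scene gauge_foot [269.9 315.3] 0.59 [ 506. -236.   13.]
scene box [410.2 233.9] 0.67 [567. 132.  48.]
scene box_slot [414.8 233.4] 0.69 [563. 162.  13.]
scene cone_a [270.4 379.4] 0.86 [ 619. -3
[... 876 characters left out ...]
05. 186.  15.]
top gauge_tab [267.5 207.9] 0.63 [602.  45.  54.]
top gauge_tab [376.5 238.6] 0.4 [ 505. -239.  188.]
top gauge_foot [373.6 234.5] 0.73 [ 521. -237.  141.]
top gauge_foot [368.8 242.8] 0.59 [ 498. -224.  151.]
top box [228.7 224.2] 0.58 [558. 152.  46.]
top box [371.2 242.9] 0.32 [ 502. -233.  117.]
top box_slot [224.6 222. ] 0.7 [568. 169.  16.]
top box_slot [236.4 269.5] 0.32 [436. 135.   3.]
top cone_a [374.3 242.4] 0.58 [ 499. -237.  152.]
top cone_a [267.  207.4] 0.54 [602.  45.  66.]
top cone_a [362.9 215.6] 0.25 [ 573. -211.  118.]
top file [240.2 269.1] 0.8 [437. 125.  -1.]
top file [270.3 207. ] 0.67 [605.  37.  54.]
top ring_holder [221.9 171.1] 0.77 [707. 175.  49.]
```

View pics/scene1.png

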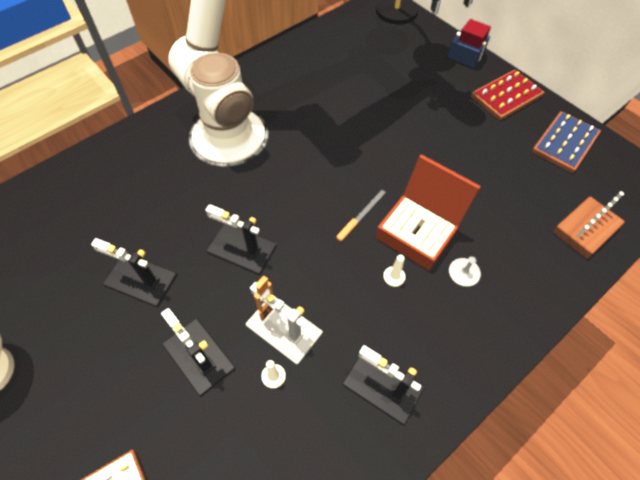

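View pics/top1.png

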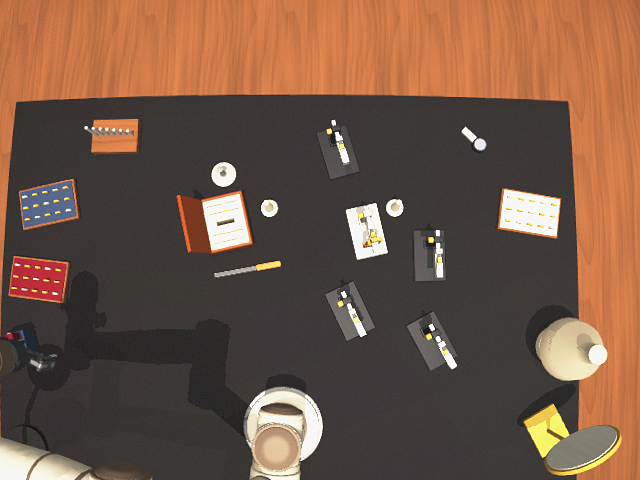

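```bash
python3 - <<'E'
from h import *
for c in ('top','scene'):
    p=get_image(c); W=cloud(p); im=p['img'].astype(int)
    if c=='scene': save(p,'crop1.png',(220,250,350,380),5)
    X,Y,Z=W[...,0],W[...,1],W[...,2]
    bright=im.min(-1)>110
    m=bright&(Z<30)&(np.hypot(X-530,Y+225)<110)&(np.abs(Z-10)<20)
    pts=at=np.array([at_z(p,(u,v),10)[:2] for v,u in zip(*np.nonzero(m))])
    n,l,st,_=cv2.connectedComponentsWithStats(m.astype(np.uint8)); k=1+np.argmax(st[1:,4])
    pts=np.array([at_z(p,(u,v),10)[:2] for v,u in zip(*np.nonzero(l==k))],np.float32)
    print(c,'foot',cv2.minAreaRect(pts))
    # column top / gauge by depth
    for lo,hi in ((130,145),(155,195)):
        q=W[(Z>lo)&(Z<hi)&(np.hypot(X-530,Y+225)<100)]
        if len(q)>5: print(lo,len(q),np.round(np.median(q,0)),np.round(q.min(0)),np.round(q.max(0)))
    m=(Z>20)&(Z<70)&(np.hypot(X-560,Y-150)<110)&(im.min(-1)>120)
    n,l,st,_=cv2.connectedComponentsWithStats(m.astype(np.uint8)); k=1+np.argmax(st[1:,4])
    pts=np.array([at_z(p,(u,v),46)[:2] for v,u in zip(*np.nonzero(l==k))],np.float32)
    print(c,'pad',cv2.minAreaRect(pts),np.nanmedian(Z[l==k]))
E
```

```text
top foot ((546.3375244140625, -228.64027404785156), (145.97052001953125, 89.42123413085938), 12.993556022644043)
130 189 [ 538. -233.  137.] [ 479. -252.  130.] [ 588. -200.  145.]
155 62 [ 504. -238.  184.] [ 497. -257.  155.] [ 513. -219.  192.]
top pad ((565.2310791015625, 161.80599975585938), (139.249267578125, 108.64590454101562), 13.033062934875488) 45.99346651845485
scene foot ((546.2465209960938, -229.43093872070312), (148.321044921875, 93.76121520996094), 12.970809936523438)
130 345 [ 539. -231.  138.] [ 478. -258.  130.] [ 588. -208.  145.]
155 166 [ 508. -240.  181.] [ 497. -256.  155.] [ 512. -225.  191.]
scene pad ((563.4904174804688, 163.41983032226562), (140.99520874023438, 109.8619384765625), 13.476834297180176) 48.136406081260986
```

View pics/crop1.png

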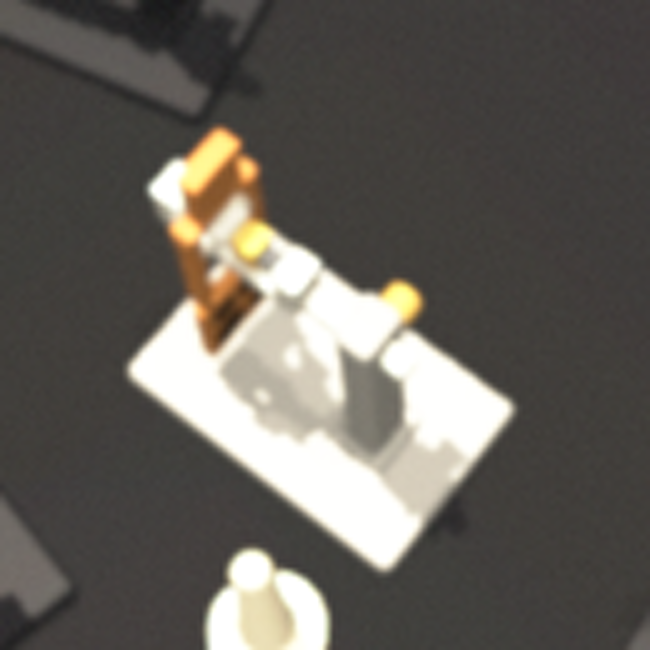

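Pewter stand at scene (284,322) carries the bronze gauge; the black look-alikes at (241,240), (140,275), (198,355), (382,385) are not meant. The crop confirms gauge, brass keeper and clamp. Stand yaw is about 13°, origin about (505,-238). Box yaw is about 13°, centre about (565,162).

```bash
cat >> h.py <<'E'
def go(pos,yaw_y,s=None):
    s=s or read_state(); M=R.from_quat(s['ee_rot']).as_matrix()
    y=np.degrees(np.arctan2(M[1,1],M[0,1])); r=-(yaw_y-y+180)%360-0
    r=-((yaw_y-y+180)%360-180)
    print('pos',np.round(s['position'],1),'yaw_y',round(y,2),'slide',np.round(M.T@(np.array(pos)-s['position'])/1000,4),'roll',round(r,2),'F',np.round(s['contact_force'],2),'t',round(s['clock'],2),'w',round(s['gripper_width'],1))
E
python3 - <<'E'
from h import *
go([505,-238.5,404],-167)
E
```

```text
pos [217.7 585.9 404.7] yaw_y -110.38 slide [0.5565 0.6727 0.0007] roll 56.62 F [0.76 0.23 0.63] t 1.4 w 85.2
```

Emit:
{"op": "carry_out", "data": {"slide": [[0.039,0.047,0],[0.078,0.094,0],[0.117,0.141,0],[0.156,0.188,0],[0.195,0.235,0],[0.234,0.283,0],[0.273,0.33,0],[0.312,0.377,0]], "roll": [7,14,21,28,35,42,49,56.6], "claw": [0.085,0.085,0.085,0.085,0.085,0.085,0.085,0.085]}}

```text
clock: 2.4
position: [378.9, 121.9, 405.3]
ee_rot: [0.782, -0.624, 0.0, -0.001]
contact_force: [0.7, -1.4, -0.6]
gripper_width: 85.5
grasp_force: 0.0
```

```bash
python3 - <<'E'
from h import *
go([505,-238.5,404],-167)
E
```

```text
pos [378.9 121.9 405.3] yaw_y -167.18 slide [ 0.3794 -0.043   0.0011] roll -0.18 F [ 0.69 -1.45 -0.57] t 2.4 w 85.5
```

Emit:
{"op": "carry_out", "data": {"slide": [[0.055,-0.006,0],[0.11,-0.012,0],[0.165,-0.018,0],[0.22,-0.025,0],[0.275,-0.031,0],[0.33,-0.037,0],[0.38,-0.043,0],[0.38,-0.043,0]], "roll": [0,0,0,0,0,0,0,0], "claw": [0.085,0.085,0.085,0.085,0.085,0.085,0.085,0.085]}}

```text
clock: 3.4
position: [506.9, -239.6, 403.8]
ee_rot: [0.781, -0.624, -0.0, 0.0]
contact_force: [-0.8, -0.6, -1.1]
gripper_width: 85.4
grasp_force: 0.0
```

```bash
python3 - <<'E'
from h import *
go([505,-238.5,404],-167)
s=read_state(); p=get_image('wrist'); save(p,'w1.png')
W=cloud(p,s); im=p['img']
for lo,hi in ((180,192),(130,142),(5,15)):
    m=(W[...,2]>lo)&(W[...,2]<hi)&(np.hypot(W[...,0]-530,W[...,1]+230)<120)
    v,u=np.nonzero(m)
    if len(v)>10: print(lo,len(v),np.round(W[m].mean(0),1),np.round(np.median(W[m],0),1),(u.min(),u.max(),v.min(),v.max()),cv2.minAreaRect(W[m][:,:2].astype(np.float32)))
for t in ('gauge_tab','gauge','hook_seat'):
    for r in place_of(p,t)[:2]: print(t,np.round(r['at']),round(r['conf'],2),np.round(at_depth(p,r['at'],s),1))
E
```

```text
pos [ 506.9 -239.6  403.8] yaw_y -167.24 slide [-0.0015  0.0017 -0.0002] roll -0.24 F [-0.78 -0.62 -1.07] t 3.4 w 85.4
180 744 [ 504.8 -239.6  186.2] [ 504.8 -239.8  186.4] (np.int64(315), np.int64(331), np.int64(250), np.int64(294)) ((504.5031433105469, -238.6602325439453), (9.514101028442383, 26.18349838256836), 12.763969421386719)
130 2542 [ 533.  -233.1  136.2] [ 533.  -233.3  136.7] (np.int64(206), np.int64(360), np.int64(220), np.int64(262)) ((533.2909545898438, -236.65415954589844), (111.62994384765625, 29.182981491088867), 14.77387523651123)
5 7520 [ 552.3 -251.7    9.5] [ 550.9 -250.1    9.5] (np.int64(211), np.int64(348), np.int64(105), np.int64(252)) ((552.9908447265625, -259.2796936035156), (144.54469299316406, 152.83526611328125), 12.728031158447266)
gauge_tab [326. 264.] 0.6 [ 504.4 -245.1  186.4]
hook_seat [320. 244.] 0.94 [ 508.9 -250.2  166.6]
hook_seat [ 13. 275.] 0.64 [ 718.2 -169.8  137.1]
```

View pics/w1.png

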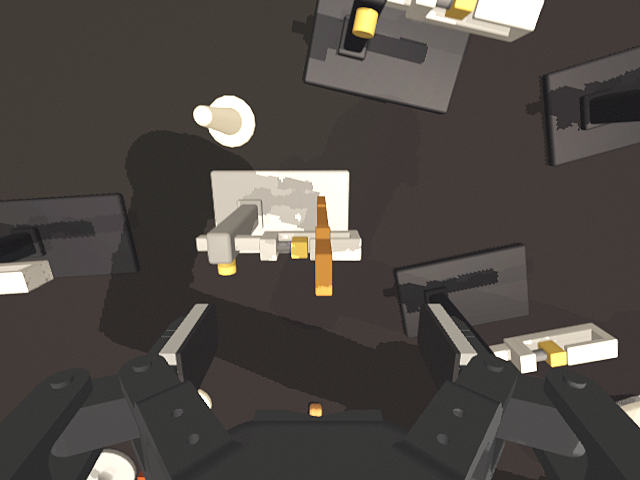

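Tab top measured at (504.6,-239,186), 9.5×26 mm, which matches the gauge hung with its pin at z 125. Descending with a partly closed gripper.

Emit:
{"op": "carry_out", "data": {"slide": [[-0.001,0.002,0.02],[-0.001,0.002,0.04],[-0.001,0.002,0.06],[-0.001,0.002,0.077],[-0.001,0.002,0.077]], "roll": [0,0,0,0,0], "claw": [0.04,0.04,0.04,0.04,0.04]}}

```text
clock: 4.22
position: [503.7, -235.1, 327.0]
ee_rot: [0.783, -0.622, -0.001, 0.001]
contact_force: [0.1, 0.8, 0.7]
gripper_width: 40.1
grasp_force: 0.0
```

```bash
python3 - <<'E'
from h import *
go([504.6,-239,326.7],-167)
s=read_state(); p=get_image('wrist'); save(p,'w2.png')
W=cloud(p,s); m=(W[...,2]>180)&(W[...,2]<192)&(np.hypot(W[...,0]-505,W[...,1]+239)<25)
c=W[m].mean(0); M=R.from_quat(s['ee_rot']).as_matrix()
print(m.sum(),c, (M.T@(c-s['position'])).round(1))
E
```

```text
pos [ 503.7 -235.1  327. ] yaw_y -166.89 slide [ 0.0041 -0.      0.0003] roll 0.11 F [0.08 0.83 0.71] t 4.22 w 40.1
3089 [ 504.54425219 -239.71989893  186.43808235] [ 4.900e+00 -1.000e-01  1.406e+02]
```

View pics/w2.png

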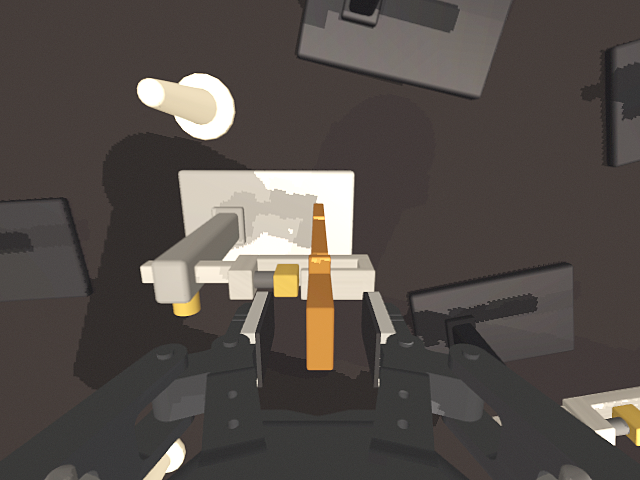

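The tab at (320,320) sits midway between the pads, with the keeper at left (287,280) and the tip wall at right (370,275). Shifting 4 mm along the tab, then closing.

Emit:
{"op": "carry_out", "data": {"slide": [[0.004,0,0],[0.004,0,0],[0.004,0,0],[0.004,0,0],[0.004,0,0],[0.004,0,0],[0.004,0,0]], "roll": [0,0,0,0,0,0,0], "claw": [0.04,0.025,0.015,0.01,0.005,0.002,0.002]}}

```text
clock: 5.15
position: [505.0, -240.2, 328.0]
ee_rot: [0.783, -0.622, 0.0, 0.0]
contact_force: [-0.4, -0.6, 3.4]
gripper_width: 9.5
grasp_force: 58.5
```

```bash
python3 - <<'E'
from h import *
go([504.6,-239,328.2],-167)
for i in range(3):
    s=read_state(); get_image('wrist'); print(s['grasp_force'],np.round(s['contact_force'],2),np.round(s['position'],2))
E
```

```text
pos [ 505.  -240.2  328. ] yaw_y -166.98 slide [-0.0013  0.0002 -0.0002] roll 0.02 F [-0.41 -0.57  3.39] t 5.15 w 9.5
58.48424434661865 [-0.41 -0.57  3.39] [ 505.04 -240.22  327.99]
58.49018454551697 [-0.1  -0.22  3.4 ] [ 505.06 -240.2   327.99]
58.500686287879944 [-0.66  0.2   3.77] [ 505.05 -240.2   327.98]
```

Emit:
{"op": "carry_out", "data": {"slide": [[0,0,-0.0005],[0,0,-0.001],[0,0,-0.001]], "roll": [0,0,0], "claw": [0.002,0.002,0.002]}}

```text
clock: 5.68
position: [504.9, -240.0, 328.1]
ee_rot: [0.783, -0.623, -0.001, 0.0]
contact_force: [0.0, -0.3, -1.2]
gripper_width: 9.2
grasp_force: 58.3
```

Emit:
{"op": "carry_out", "data": {"slide": [[0,0,-0.0005],[0,0,-0.0005]], "roll": [0,0], "claw": [0.002,0.002]}}

```text
clock: 5.92
position: [504.9, -240.1, 328.9]
ee_rot: [0.783, -0.622, -0.0, 0.0]
contact_force: [0.2, -0.4, -2.3]
gripper_width: 9.0
grasp_force: 58.3
```

Emit:
{"op": "carry_out", "data": {"slide": [[0,0,-0.0005],[0,0,-0.0005]], "roll": [0,0], "claw": [0.002,0.002]}}

```text
clock: 6.18
position: [505.0, -240.1, 329.7]
ee_rot: [0.783, -0.622, 0.0, -0.0]
contact_force: [0.3, 0.3, -1.8]
gripper_width: 9.3
grasp_force: 58.3
```

Emit:
{"op": "carry_out", "data": {"slide": [[0,-0.0015,0],[0,-0.003,0],[0,-0.0045,0],[0,-0.006,0],[0,-0.0075,0],[0,-0.0075,0]], "roll": [0,0,0,0,0,0], "claw": [0.002,0.002,0.002,0.002,0.002,0.002]}}

```text
clock: 6.92
position: [511.6, -238.6, 329.3]
ee_rot: [0.783, -0.623, -0.001, 0.001]
contact_force: [-4.0, -1.0, -0.1]
gripper_width: 8.9
grasp_force: 58.4
```

Emit:
{"op": "carry_out", "data": {"slide": [[0,-0.001,0],[0,-0.001,0]], "roll": [0,0], "claw": [0.002,0.002]}}

```text
clock: 7.18
position: [512.8, -238.2, 329.3]
ee_rot: [0.783, -0.623, -0.001, 0.0]
contact_force: [-4.4, -1.5, -2.0]
gripper_width: 9.2
grasp_force: 58.3
```

Emit:
{"op": "carry_out", "data": {"slide": [[0,-0.001,0],[0,-0.001,0]], "roll": [0,0], "claw": [0.002,0.002]}}

```text
clock: 7.42
position: [514.0, -237.9, 329.3]
ee_rot: [0.783, -0.622, -0.001, 0.0]
contact_force: [-5.3, -0.4, -1.9]
gripper_width: 8.9
grasp_force: 58.3
```

Emit:
{"op": "carry_out", "data": {"slide": [[0,-0.001,0],[0,-0.001,0]], "roll": [0,0], "claw": [0.002,0.002]}}

```text
clock: 7.68
position: [515.1, -237.7, 329.4]
ee_rot: [0.783, -0.622, -0.001, 0.0]
contact_force: [-4.9, -0.7, -2.4]
gripper_width: 9.2
grasp_force: 58.3
```

Emit:
{"op": "carry_out", "data": {"slide": [[0,-0.001,0],[0,-0.001,0]], "roll": [0,0], "claw": [0.002,0.002]}}

```text
clock: 7.92
position: [516.0, -237.5, 329.4]
ee_rot: [0.783, -0.622, -0.001, 0.0]
contact_force: [-5.1, -0.7, -2.7]
gripper_width: 9.0
grasp_force: 58.3
```

Emit:
{"op": "carry_out", "data": {"slide": [[0,-0.001,0],[0,-0.001,0]], "roll": [0,0], "claw": [0.002,0.002]}}

```text
clock: 8.18
position: [516.9, -237.3, 329.4]
ee_rot: [0.783, -0.622, -0.001, 0.0]
contact_force: [-6.6, -1.2, -3.0]
gripper_width: 9.2
grasp_force: 58.4
```

Emit:
{"op": "carry_out", "data": {"slide": [[0,-0.0005,0],[0,-0.0005,0]], "roll": [0,0], "claw": [0.002,0.002]}}

```text
clock: 8.43
position: [517.3, -237.2, 329.4]
ee_rot: [0.783, -0.622, -0.001, 0.0]
contact_force: [-5.5, -1.0, -2.9]
gripper_width: 9.1
grasp_force: 58.4
```

Emit:
{"op": "carry_out", "data": {"slide": [[0,-0.0005,0],[0,-0.0005,0]], "roll": [0,0], "claw": [0.002,0.002]}}

```text
clock: 8.68
position: [517.7, -237.1, 329.4]
ee_rot: [0.783, -0.622, -0.001, 0.0]
contact_force: [-6.5, -1.0, -2.7]
gripper_width: 9.4
grasp_force: 58.4
```

Emit:
{"op": "carry_out", "data": {"slide": [[0,-0.0005,0],[0,-0.0005,0]], "roll": [0,0], "claw": [0.002,0.002]}}

```text
clock: 8.93
position: [518.2, -237.0, 329.4]
ee_rot: [0.783, -0.622, -0.001, 0.001]
contact_force: [-6.3, -1.4, -1.9]
gripper_width: 8.9
grasp_force: 58.4
```

Emit:
{"op": "carry_out", "data": {"slide": [[0,-0.0005,0],[0,-0.0005,0]], "roll": [0,0], "claw": [0.002,0.002]}}

```text
clock: 9.18
position: [518.6, -236.9, 329.4]
ee_rot: [0.783, -0.622, -0.001, 0.001]
contact_force: [-5.7, -0.7, -3.1]
gripper_width: 9.1
grasp_force: 58.4
```

Emit:
{"op": "carry_out", "data": {"slide": [[0,-0.0005,0],[0,-0.0005,0]], "roll": [0,0], "claw": [0.002,0.002]}}

```text
clock: 9.43
position: [519.1, -236.8, 329.4]
ee_rot: [0.783, -0.622, -0.001, 0.001]
contact_force: [-5.5, -2.0, -1.8]
gripper_width: 8.9
grasp_force: 58.4
```

Emit:
{"op": "carry_out", "data": {"slide": [[0,-0.0005,0],[0,-0.0005,0]], "roll": [0,0], "claw": [0.002,0.002]}}

```text
clock: 9.68
position: [519.5, -236.7, 329.4]
ee_rot: [0.783, -0.622, -0.001, 0.001]
contact_force: [-5.7, -1.1, -2.4]
gripper_width: 9.2
grasp_force: 58.4
```

Emit:
{"op": "carry_out", "data": {"slide": [[0,-0.0005,0],[0,-0.0005,0]], "roll": [0,0], "claw": [0.002,0.002]}}

```text
clock: 9.93
position: [520.0, -236.6, 329.4]
ee_rot: [0.783, -0.622, -0.001, 0.001]
contact_force: [-6.6, -1.9, -1.7]
gripper_width: 9.1
grasp_force: 58.4
```

Emit:
{"op": "carry_out", "data": {"slide": [[0,-0.0005,0],[0,-0.0005,0]], "roll": [0,0], "claw": [0.002,0.002]}}

```text
clock: 10.18
position: [520.4, -236.5, 329.4]
ee_rot: [0.783, -0.622, -0.001, 0.001]
contact_force: [-6.4, -2.2, -2.9]
gripper_width: 9.4
grasp_force: 58.4
```

```bash
python3 - <<'E'
from h import *
a=[]
for i in range(4):
    get_image('wrist'); s=read_state(); f=s['contact_force']; a.append([f[0]*.974+f[1]*.225,f[2],s['position'][0],s['clock'],s['wrist_torque'][0],s['wrist_torque'][1]])
print(np.round(a,2))
E
```

```text
[[-6.3900e+00 -2.1600e+00  5.2044e+02  1.0220e+01 -4.4000e-01  2.1700e+00]
 [-6.1800e+00 -1.7300e+00  5.2039e+02  1.0280e+01 -4.9000e-01  2.0900e+00]
 [-6.2200e+00 -1.0700e+00  5.2041e+02  1.0320e+01 -3.8000e-01  2.1100e+00]
 [-6.1300e+00 -2.4100e+00  5.2041e+02  1.0380e+01 -3.6000e-01  2.0800e+00]]
```

Emit:
{"op": "carry_out", "data": {"slide": [[0,-0.0005,0],[0,-0.0005,0]], "roll": [0,0], "claw": [0.002,0.002]}}

```text
clock: 10.62
position: [520.7, -236.5, 329.4]
ee_rot: [0.783, -0.623, -0.001, 0.001]
contact_force: [-6.9, -2.2, -1.7]
gripper_width: 9.2
grasp_force: 58.5
```

Emit:
{"op": "carry_out", "data": {"slide": [[0,-0.0005,0],[0,-0.0005,0]], "roll": [0,0], "claw": [0.002,0.002]}}

```text
clock: 10.88
position: [521.0, -236.4, 329.4]
ee_rot: [0.783, -0.623, -0.002, 0.001]
contact_force: [-7.6, -1.6, -1.1]
gripper_width: 9.7
grasp_force: 58.5
```

Emit:
{"op": "carry_out", "data": {"slide": [[0,-0.0005,0],[0,-0.0005,0]], "roll": [0,0], "claw": [0.002,0.002]}}

```text
clock: 11.12
position: [521.2, -236.4, 329.4]
ee_rot: [0.783, -0.623, -0.002, 0.002]
contact_force: [-8.6, -2.2, -0.8]
gripper_width: 9.3
grasp_force: 58.6
```

```bash
python3 - <<'E'
from h import *
a=[]
for i in range(4):
    get_image('wrist'); s=read_state(); f=s['contact_force']; a.append([f[0]*.974+f[1]*.225,f[2],s['position'][0],s['position'][2],s['clock']])
print(np.round(a,2)); print(R.from_quat(s['ee_rot']).as_matrix()[:,2])
E
```

```text
[[-7.7100e+00 -2.2000e-01  5.2122e+02  3.2938e+02  1.1180e+01]
 [-8.7000e+00 -8.2000e-01  5.2121e+02  3.2936e+02  1.1220e+01]
 [-8.0500e+00 -7.0000e-02  5.2124e+02  3.2937e+02  1.1280e+01]
 [-8.7500e+00 -1.2800e+00  5.2121e+02  3.2937e+02  1.1320e+01]]
[-5.39236598e-03  1.41670645e-04 -9.99985451e-01]
```

Stop felt (about 8.3 N, steep, 0.2 mm of motion per 0.5 mm commanded). Lifting while still pressed back.

Emit:
{"op": "carry_out", "data": {"slide": [[0,0,-0.001],[0,0,-0.002],[0,0,-0.003],[0,0,-0.003]], "roll": [0,0,0,0], "claw": [0.002,0.002,0.002,0.002]}}

```text
clock: 11.82
position: [521.2, -236.2, 331.8]
ee_rot: [0.782, -0.623, -0.003, 0.001]
contact_force: [-7.3, -1.5, -2.7]
gripper_width: 9.1
grasp_force: 58.4
```

Emit:
{"op": "carry_out", "data": {"slide": [[0,0,-0.001],[0,0,-0.002],[0,0,-0.003],[0,0,-0.003]], "roll": [0,0,0,0], "claw": [0.002,0.002,0.002,0.002]}}

```text
clock: 12.32
position: [521.2, -236.2, 334.8]
ee_rot: [0.783, -0.623, -0.003, 0.001]
contact_force: [-8.0, -0.5, -2.9]
gripper_width: 9.3
grasp_force: 58.4
```

Emit:
{"op": "carry_out", "data": {"slide": [[0,0,-0.002],[0,0,-0.004],[0,0,-0.006],[0,0,-0.006]], "roll": [0,0,0,0], "claw": [0.002,0.002,0.002,0.002]}}

```text
clock: 12.82
position: [521.2, -236.2, 341.0]
ee_rot: [0.783, -0.623, -0.002, 0.001]
contact_force: [-7.8, -0.9, -2.8]
gripper_width: 9.5
grasp_force: 58.3
```

Emit:
{"op": "carry_out", "data": {"slide": [[0,0,-0.002],[0,0,-0.005],[0,0,-0.008],[0,0,-0.011],[0,0,-0.011]], "roll": [0,0,0,0,0], "claw": [0.002,0.002,0.002,0.002,0.002]}}

```text
clock: 13.45
position: [523.1, -236.0, 353.4]
ee_rot: [0.783, -0.622, 0.001, -0.001]
contact_force: [0.1, -0.9, -1.6]
gripper_width: 9.2
grasp_force: 58.9
```

Emit:
{"op": "carry_out", "data": {"slide": [[0,0.005,0],[0,0.015,0],[0,0.025,0],[0,0.035,0],[0,0.045,0],[0,0.055,0],[0,0.065,0],[0,0.065,0]], "roll": [0,0,0,0,0,0,0,0], "claw": [0.002,0.002,0.002,0.002,0.002,0.002,0.002,0.002]}}

```text
clock: 14.45
position: [458.5, -250.9, 352.9]
ee_rot: [0.783, -0.623, 0.0, -0.0]
contact_force: [1.5, 0.5, -1.6]
gripper_width: 9.0
grasp_force: 58.9
```

```bash
python3 - <<'E'
from h import *
go([458,-250,440],-167)
E
```

```text
pos [ 458.5 -250.9  352.9] yaw_y -167.02 slide [-0.001   0.0003 -0.0871] roll -0.02 F [ 1.49  0.49 -1.63] t 14.45 w 9.0
```

Emit:
{"op": "carry_out", "data": {"slide": [[0,0,-0.02],[0,0,-0.045],[0,0,-0.07],[0,0,-0.1],[0,0,-0.1]], "roll": [0,0,0,0,0], "claw": [0.002,0.002,0.002,0.002,0.002]}}

```text
clock: 15.08
position: [459.8, -250.8, 455.2]
ee_rot: [0.783, -0.622, 0.003, -0.001]
contact_force: [-0.3, -0.5, -1.9]
gripper_width: 8.9
grasp_force: 58.9
```

```bash
python3 - <<'E'
from h import *
for c in ('top','scene'):
    p=get_image(c); W=cloud(p); im=p['img'].astype(int)
    m=(np.hypot(W[...,0]-565,W[...,1]-162)<40)&(im.max(-1)<110)
    n,l,st,ce=cv2.connectedComponentsWithStats(m.astype(np.uint8)); k=1+np.argmax(st[1:,4])
    v,u=np.nonzero(l==k); pts=np.array([at_z(p,q,46)[:2] for q in zip(u,v)],np.float32)
    print(c,len(u),cv2.minAreaRect(pts),pts.mean(0))
go([564,162,453],-167)
E
```

```text
top 63 ((564.629150390625, 161.81558227539062), (9.631089210510254, 48.33414840698242), 13.274262428283691) [564.3948  162.47963]
scene 26 ((566.6544799804688, 153.68194580078125), (6.126495361328125, 24.838674545288086), 13.440177917480469) [566.63525 153.4402 ]
pos [ 459.1 -250.5  451.9] yaw_y -166.99 slide [-0.3783 -0.195  -0.0008] roll 0.01 F [-0.8  -0.5  -1.93] t 15.18 w 9.2
```

Emit:
{"op": "carry_out", "data": {"slide": [[-0.05,-0.015,0],[-0.1,-0.03,0],[-0.15,-0.045,0],[-0.2,-0.06,0],[-0.25,-0.075,0],[-0.3,-0.09,0],[-0.378,-0.11,0],[-0.378,-0.11,0]], "roll": [0,0,0,0,0,0,0,0], "claw": [0.002,0.002,0.002,0.002,0.002,0.002,0.002,0.002]}}

```text
clock: 16.18
position: [481.0, 145.3, 450.7]
ee_rot: [0.784, -0.621, -0.001, 0.001]
contact_force: [0.4, -0.2, -2.0]
gripper_width: 9.3
grasp_force: 58.9
```

```bash
python3 - <<'E'
from h import *
carry=0
s=read_state(); p=get_image('wrist'); save(p,'w3.png')
go([564.5,162,453],-166.8,s)
W=cloud(p,s); im=p['img'].astype(int)
m=(np.hypot(W[...,0]-565,W[...,1]-162)<40)&(W[...,2]<44)
n,l,st,ce=cv2.connectedComponentsWithStats(m.astype(np.uint8)); k=1+np.argmax(st[1:,4])
v,u=np.nonzero(l==k); pts=np.array([at_z(p,q,46,s)[:2] for q in zip(u,v)],np.float32)
print(len(u),cv2.minAreaRect(pts),ce[k])
for t in ('box_slot','gauge_foot'):
    for r in place_of(p,t)[:2]: print(t,r['at'],r['conf'],at_z(p,r['at'],12,s).round(1))
# gauge points by height in tool frame
M=R.from_quat(s['ee_rot']).as_matrix(); G=(W-s['position'])@M
for lo,hi in ((130,150),(165,180),(240,252),(250,300)):
    q=G[(G[...,2]>lo)&(G[...,2]<hi)&(np.abs(G[...,1])<25)&(np.abs(G[...,0])<30)&(im[...,0]>im[...,2]+40)]
    if len(q)>5: print(lo,len(q),q.min(0).round(1),q.max(0).round(1),np.median(q,0).round(1))
E
```

```text
pos [481.  145.3 450.7] yaw_y -166.79 slide [ 0.0028 -0.0851 -0.0025] roll 0.01 F [ 0.39 -0.22 -1.98] t 16.18 w 9.3
572 ((564.7279052734375, 162.74502563476562), (14.710306167602539, 51.14085006713867), 13.290727615356445) [240.32167832 206.53146853]
box_slot [245.7, 202.2] 0.96 [564.9 162.9  12. ]
box_slot [360.0, 196.0] 0.55 [434.  124.5  12. ]
130 1798 [-15.2 -19.5 130.6] [ 12.1   3.7 150. ] [  1.5  -1.1 141.8]
165 612 [  9.9  -6.2 165. ] [ 18.6   3.8 179.9] [ 12.9  -1.1 175.3]
240 80 [ 17.5  -4.9 240.3] [ 20.2   2.3 252. ] [ 18.1  -1.3 249.3]
250 191 [ 17.7  -5.2 250.1] [ 20.3   2.6 299.2] [ 19.8  -1.  264.9]
```

View pics/w3.png

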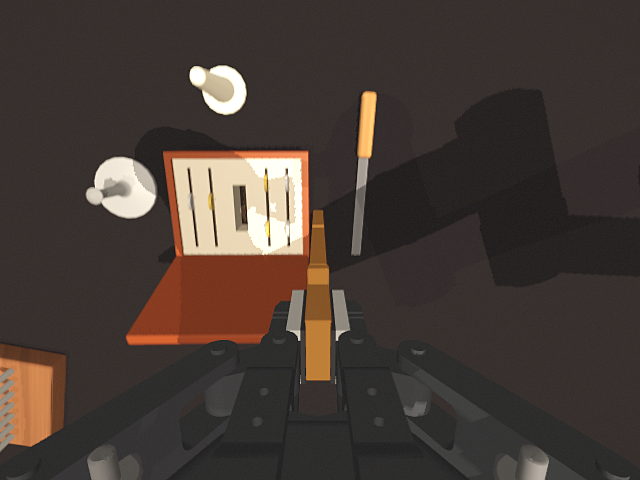

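Emit:
{"op": "carry_out", "data": {"slide": [[0.001,-0.02,0],[0.002,-0.045,0],[0.003,-0.07,0],[0.0036,-0.0843,0],[0.0036,-0.0843,0.025],[0.0036,-0.0843,0.055],[0.0036,-0.0843,0.085],[0.0036,-0.0843,0.085]], "roll": [0,0,0,0,0,0,0,0], "claw": [0.002,0.002,0.002,0.002,0.002,0.002,0.002,0.002]}}

```text
clock: 17.32
position: [563.5, 156.6, 365.1]
ee_rot: [0.782, -0.623, -0.002, 0.003]
contact_force: [-0.6, -0.2, -1.1]
gripper_width: 9.1
grasp_force: 58.9
```

```bash
python3 - <<'E'
from h import *
get_image('top'); s=read_state(); p=get_image('wrist'); save(p,'w4.png',(200,120,440,330),3)
go([563.9,161,352],-166.7,s); M=R.from_quat(s['ee_rot']).as_matrix()
W=cloud(p,s)
# slot in wrist view: points below pad level near slot
m=(np.hypot(W[...,0]-565,W[...,1]-162)<45)&(W[...,2]<43); print(m.sum())
if m.sum()>5:
    G=(W[m]-s['position'])@M; print(G.min(0).round(1),G.max(0).round(1))
E
```

```text
pos [564.2 157.  367.3] yaw_y -167.03 slide [-0.004  -0.0006  0.0152] roll -0.33 F [ 0.05  0.63 -0.29] t 17.38 w 9.1
238
[-31.1  -9.4 324.9] [ 15.4   4.8 357.2]
```

View pics/w4.png

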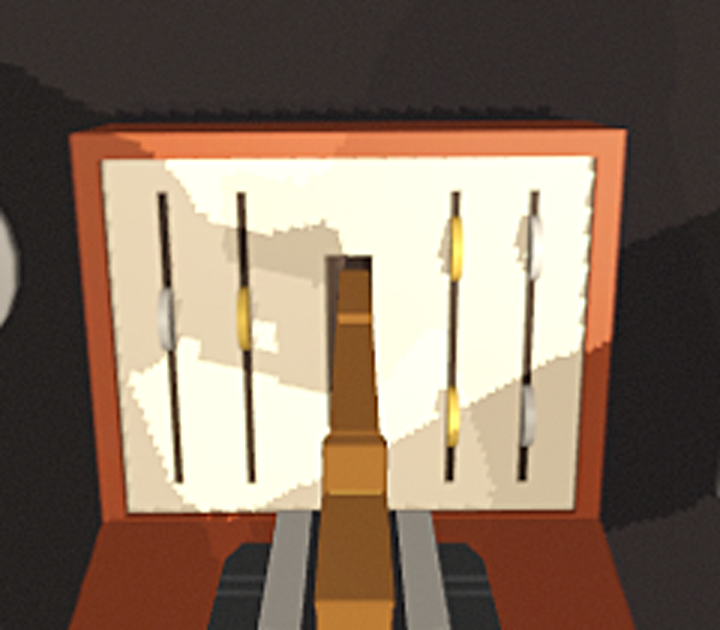

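```bash
python3 - <<'E'
from h import *
get_image('wrist'); s=read_state(); p=get_image('wrist')
go([563.9,161,352],-166.7,s); M=R.from_quat(s['ee_rot']).as_matrix()
W=cloud(p,s); G=(W-s['position'])@M; im=p['img'].astype(int)
m=(np.abs(G[...,0]+5)<35)&(np.abs(G[...,1])<14)&(W[...,2]<44)&(W[...,2]>5)
v,u=np.nonzero(m); q=np.array([(at_z(p,a,46,s)-s['position'])@M for a in zip(u,v)])
print(len(q),q.min(0).round(1),q.max(0).round(1)); 
top=q[np.argsort(-q[:,0])[:30]]; print(np.round(top[:6],1))
# pad z and x-extent of pad (tool frame)
m=(np.abs(W[...,2]-46)<4)&(im.min(-1)>120)&(np.abs(G[...,0])<90)&(np.abs(G[...,1])<90)
g=G[m]; print('pad',g.min(0).round(1),g.max(0).round(1),np.median(W[m][:,2]))
for lo,hi in ((245,252),(252,302)):
    o=(G[...,2]>lo)&(G[...,2]<hi)&(np.abs(G[...,0])<28)&(np.abs(G[...,1])<8)&(im[...,0]>im[...,2]+40); 
    if o.sum()>3: print(lo,o.sum(),G[o].min(0).round(1),G[o].max(0).round(1))
E
```

```text
pos [564.7 157.6 369.3] yaw_y -167.0 slide [-0.0035  0.      0.0173] roll -0.3 F [-0.21  0.55 -1.64] t 17.48 w 9.0
248 [-29.4 -13.1 323.3] [ 30.    9.6 323.4]
[[ 30.    2.5 323.3]
 [ 24.    1.7 323.3]
 [ 20.6   6.  323.3]
 [ 20.6   5.1 323.3]
 [ 20.6   4.2 323.3]
 [ 20.6   3.4 323.3]]
pad [-58.4 -68.5 319.3] [ 48.7  68.2 327. ] 45.60969619562144
245 55 [ 17.6  -5.  245.1] [ 20.2   2.3 252. ]
252 172 [ 18.   -5.2 252.1] [ 20.4   2.8 301.3]
```

Emit:
{"op": "carry_out", "data": {"slide": [[-0.002,0,0.005],[-0.0038,-0.0004,0.009],[-0.0038,-0.0004,0.012],[-0.0038,-0.0004,0.012],[-0.0038,-0.0004,0.012]], "roll": [-0.2,-0.3,-0.3,-0.3,-0.3], "claw": [0.002,0.002,0.002,0.002,0.002]}}

```text
clock: 18.15
position: [563.8, 161.6, 355.8]
ee_rot: [0.784, -0.62, 0.0, -0.0]
contact_force: [-0.1, 0.7, -1.2]
gripper_width: 9.4
grasp_force: 58.9
```

```bash
python3 - <<'E'
from h import *
get_image('wrist'); s=read_state(); p=get_image('wrist'); save(p,'w5.png',(240,160,400,290),4)
go([563.9,161,352],-166.7,s); M=R.from_quat(s['ee_rot']).as_matrix()
W=cloud(p,s); G=(W-s['position'])@M; im=p['img'].astype(int)
m=(np.abs(W[...,2]-46)<4)&(im.min(-1)>120)&(np.abs(G[...,0])<90)&(np.abs(G[...,1])<90)
g=G[m]; print('pad',g.min(0).round(1),g.max(0).round(1))
m=(np.abs(G[...,0])<35)&(np.abs(G[...,1])<12)&(W[...,2]<44)&(W[...,2]>5)
v,u=np.nonzero(m); q=np.array([(at_z(p,a,46,s)-s['position'])@M for a in zip(u,v)])
for r in np.unique(v)[:14:2]: k=v==r; print(r,k.sum(),q[k][:,:2].min(0).round(1),q[k][:,:2].max(0).round(1))
o=(G[...,2]>252)&(G[...,2]<302)&(np.abs(G[...,0])<28)&(np.abs(G[...,1])<8)&(im[...,0]>im[...,2]+40); print(G[o].min(0).round(1),G[o].max(0).round(1))
E
```

```text
pos [563.8 161.6 355.8] yaw_y -166.68 slide [0.0006 0.0001 0.0038] roll 0.02 F [ 0.5  -0.84 -1.34] t 18.2 w 9.1
pad [-53.6 -68.9 305.9] [ 52.9  67.3 313.8]
192 1 [32.8  4.7] [32.8  4.7]
202 17 [24.7 -7.5] [24.7  5.6]
204 17 [23.  -7.5] [23.   5.6]
206 17 [21.4 -7.5] [21.4  5.6]
208 17 [19.7 -7.5] [19.7  5.6]
210 9 [18.  -7.5] [18.   5.7]
212 7 [16.4 -7.5] [16.4  5.7]
[ 18.   -5.2 252. ] [ 20.3   2.8 301.7]
```

View pics/w5.png

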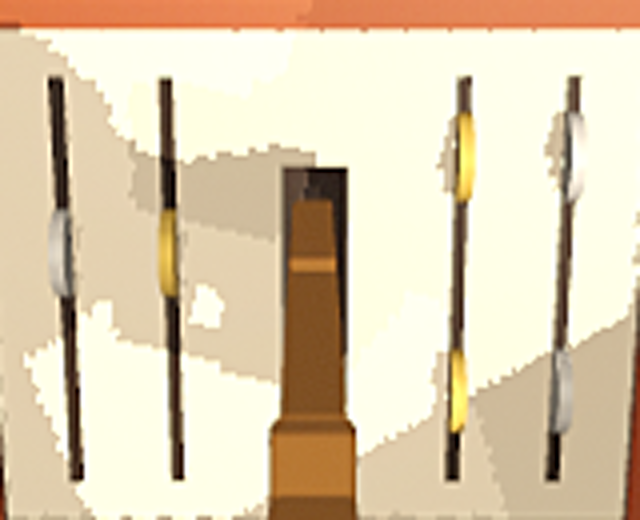

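Plate (px 293–335) sits centred inside the slot (281–348), with an error under 1 mm. Lowering.

Emit:
{"op": "carry_out", "data": {"slide": [[0.0007,0,0.005],[0.0007,0,0.01],[0.0007,0,0.015],[0.0007,0,0.02],[0.0007,0,0.025],[0.0007,0,0.03],[0.0007,0,0.035],[0.0007,0,0.035]], "roll": [0,0,0,0,0,0,0,0], "claw": [0.002,0.002,0.002,0.002,0.002,0.002,0.002,0.002]}}

```text
clock: 19.25
position: [563.8, 160.9, 320.2]
ee_rot: [0.784, -0.62, -0.0, 0.0]
contact_force: [0.5, -0.1, -1.5]
gripper_width: 9.2
grasp_force: 58.9
```

Emit:
{"op": "carry_out", "data": {"slide": [[0,0,0.001],[0,0,0.002],[0,0,0.003],[0,0,0.004],[0,0,0.004]], "roll": [0,0,0,0,0], "claw": [0.002,0.002,0.002,0.002,0.002]}}

```text
clock: 19.88
position: [563.9, 160.9, 316.6]
ee_rot: [0.784, -0.62, -0.0, 0.0]
contact_force: [-0.1, -0.5, -1.8]
gripper_width: 9.0
grasp_force: 58.9
```

Emit:
{"op": "carry_out", "data": {"slide": [[0,0,0.001],[0,0,0.002],[0,0,0.002]], "roll": [0,0,0], "claw": [0.002,0.002,0.002]}}

```text
clock: 20.25
position: [563.9, 160.9, 314.6]
ee_rot: [0.784, -0.62, -0.0, 0.0]
contact_force: [-0.1, -0.3, -2.0]
gripper_width: 9.4
grasp_force: 58.9
```

Emit:
{"op": "carry_out", "data": {"slide": [[0,0,0.0005],[0,0,0.001],[0,0,0.001]], "roll": [0,0,0], "claw": [0.002,0.002,0.002]}}

```text
clock: 20.62
position: [563.9, 160.9, 313.7]
ee_rot: [0.784, -0.62, -0.0, 0.0]
contact_force: [0.3, -0.2, -2.0]
gripper_width: 8.9
grasp_force: 58.9
```

Emit:
{"op": "carry_out", "data": {"slide": [[0,0,0.0005],[0,0,0.001],[0,0,0.001]], "roll": [0,0,0], "claw": [0.002,0.002,0.002]}}

```text
clock: 21.0
position: [564.0, 160.9, 313.2]
ee_rot: [0.784, -0.62, 0.0, -0.0]
contact_force: [-0.4, 0.1, 1.0]
gripper_width: 9.2
grasp_force: 59.4
```

Emit:
{"op": "carry_out", "data": {"slide": [[0,0,0.0005],[0,0,0.0005]], "roll": [0,0], "claw": [0.002,0.002]}}

```text
clock: 21.25
position: [564.1, 160.9, 313.1]
ee_rot: [0.784, -0.62, 0.0, -0.0]
contact_force: [-1.8, 0.3, 4.9]
gripper_width: 8.9
grasp_force: 60.0
```

Floor touched at TCP z 313.2, as predicted. Releasing and retreating upward.

Emit:
{"op": "carry_out", "data": {"slide": [[0,0,0],[0,0,0],[0,0,0],[0,0,0],[0,0,-0.02],[0,0,-0.05],[0,0,-0.09],[0,0,-0.09]], "roll": [0,0,0,0,0,0,0,0], "claw": [0.012,0.02,0.035,0.035,0.035,0.035,0.035,0.035]}}

```text
clock: 22.25
position: [564.5, 161.1, 406.1]
ee_rot: [0.784, -0.62, 0.002, -0.004]
contact_force: [-0.5, -0.4, -0.5]
gripper_width: 34.8
grasp_force: 0.0
```

```bash
python3 - <<'E'
from h import *
get_image('wrist'); s=read_state(); p=get_image('wrist'); save(p,'w6.png')
go([564,161,403],-166.7,s)
W=cloud(p,s); m=(np.hypot(W[...,0]-565,W[...,1]-162)<25)&(W[...,2]>160)&(W[...,2]<185)
print(m.sum(),np.median(W[m],0),cv2.minAreaRect(W[m][:,:2].astype(np.float32)), 'expect tab top z', 12+98+62)
E
```

```text
pos [564.  160.9 403.8] yaw_y -166.69 slide [-0.     -0.      0.0008] roll 0.01 F [ 0.44 -0.58  0.52] t 22.3 w 35.1
698 [565.94007605 161.44603824 171.35272138] ((565.6661987304688, 163.05934143066406), (9.620386123657227, 26.297651290893555), 13.30799674987793) expect tab top z 172
```

View pics/w6.png

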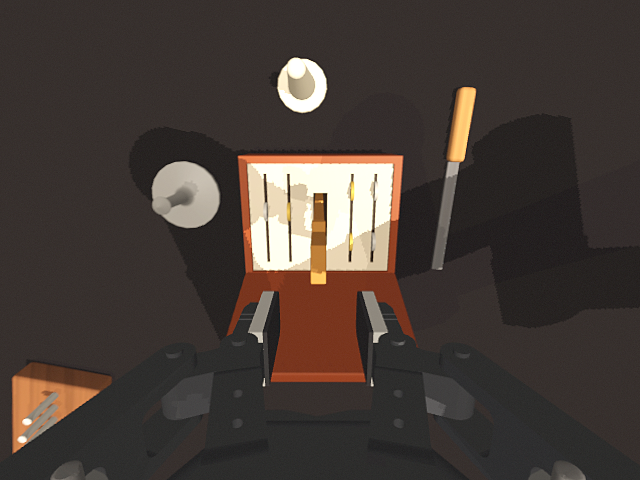

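The gauge stands upright in the slot at (318,240), tab top at z 171.4 against 172 expected. The gripper is clear of everything.

```bash
python3 -c "from bench import job_done; print(job_done())"
```

```text
the job is handed in; nothing more can be done
None
```

The gauge was lifted off its hook past the keeper and now stands released, upright and fully down in the box's slot; the job is handed in (about 22 s used), though the call gave no verdict.

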